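Load a sample bottle and index the manual sample changer

TASK

Stand the small brown bottle upright in the collar of the sample changer's round carousel that is one place before the white reader (coming anticlockwise, seen from above), and let go of it. Then push the carousel anticlockwise by one place, until the spring pawl at its rim clicks in behind the next tooth and the bottle faces the reader's window, and bring the carousel back clockwise until the tooth bears on the pawl: press it home by feel with about 13 N, held for half a second, and never with more than 18 N on the carousel. Leave the bottle standing before the window, and do not disturb the large brown bottle and the beaker.

Things in the scene. Friction and masses are not known exactly. Their poses are not given: they have to be found in the camera images.
- bottle: The sample: small brown bottle with white screw cap, 38 mm across the body and 62 mm high (straight up to about 45 mm, cap 24 mm across), about 0.05 kg, the only one of its size. Origin at the centre of its underside, z up. Grip it across the body, about 40 mm above its underside.
- amber: Large brown bottle with a black cap, 62 mm across and 120 mm high; a bystander. Origin at the centre of its underside.
- beaker: Glass beaker, 53 mm across and 66 mm high; a bystander. Origin at the centre of its underside.
- changer: The changer's fixed white base, round, 236 mm across, 22 mm high. Origin on the carousel's axis at bench level, z up. In this frame (bearings anticlockwise from x, seen from above): the white reader, a slim upright box 108 mm high with a dark window, stands 125 to 186 mm from the axis on bearing -60 deg; the pawl outside the rim on bearings 48 to 75 deg.
- carousel: The turning part: aluminium disc 188 mm across, top 46 mm above the bench, six black collars, six finger posts and below it a ratchet ring. Origin on the axis at bench level, z up; its x axis shows the turn from changer's x. At the start it is turned 5 to 10 deg (anticlockwise). Turning takes 2 to 5 N at a post; it stays where it is left. Hub cap 44 mm across, up to 57 mm.
- pawl: Dark steel pawl, 60 mm long, pressed by a leaf spring on the ratchet ring's six saw teeth (radius 97 to 105 mm). Origin at its pivot, 128 mm from the axis, 30 mm above the bench; x along it to the nose. The ring lifts the nose by 8 mm as the carousel turns anticlockwise; it drops behind each tooth and stops the carousel from turning back.
- load_pocket (a point): Centre of the floor of the collar to be loaded, on the disc's top 46 mm above the bench, 70 mm from the axis, the place before the reader on the robot's side. The collars stand every 60 deg, are 41 mm wide inside and 50 mm outside, their slightly flared rims 62 mm above the bench.
- read_point (a point): Fixed point of the changer before the reader's window, 70 mm from the axis, 46 mm above the bench: where the bottle's underside is to be. The loading collar stands exactly over it when the carousel is turned 60 deg from changer.
- hub (a point): Centre of the hub cap's top, on the carousel's axis, 57 mm above the bench. The tooth meets the pawl at nominally 60 deg of turn from changer, but the ring is clamped by hand: the true seat lies up to 4 deg to either side, only contact shows it. At 68 deg the pawl has surely dropped; from there the carousel runs back freely to the pawl, then is hard (20 N per mm at a post).
- near_post (a point): Centre of the top of one of the six upright steel finger posts between the collars: 10 mm thick, 83 mm from the axis, from the disc up to 90 mm above the bench. This one is on the robot's side, left of the loading place; it is handy to push, and its way of one place stays clear of bottle, reader and pawl.

How it is judged:
By the outcome, as a careful person would: the job done as asked, in the order asked, and still so for the second after the job is handed in, with the robot touching nothing.
It also fails if it takes over 67 s, if anything falls off the work surface, if the arm or the gripper's body presses on something with over 40 N, if the wrist force passes 120 N, or if a joint passes its speed limit or range.

ROBOT

A 7-joint arm with a two-finger parallel gripper is mounted at the origin on a cart in front of the work surface, level with it; the furniture and walls round the work are solid. World frame = base frame: x ahead of the robot, y to its left, z up, the work surface at z = 0. Lengths are in m, angles in rad, forces in N, time in s.
With the tool pointing down it reaches from about 0.4 to 0.75 m from the base axis. Payload 19.5 kg.
Tool frame: the origin (TCP) lies on the centre line of the jaws, within the pads' length; the fingertips stand 8 mm ahead of it and the grasp point (between the pads) lies 11 mm behind it; z points along the fingers, y is the line along which they close (so a half turn about z gives the same grasp; the last joint's range is limited). The gripper opens to 85 mm and grips with 20 to 120 N. Pads are 22 mm wide; open, the fingers measure 114 mm over their backs; the gripper's body (76 mm by 85 mm) begins 54 mm behind the grasp point. The pads swing forward as they close: fully open they stand 13 mm farther back than shut.
Start: joints at [-1.354, 0.707, -0.028, 1.485, 0.022, 0.951, -0.075], TCP at [0.147, 0.556, 0.239] pointing down, gripper open.
Joint ranges: [-2.71, 2.71], [-0.32, 2.16], [-1.57, 1.52], [0, 2.45], [-1.46, 4.6], [0, 2.02], [-2.83, 2.83]. Speed limits (rad/s): [1.89, 1.89, 2.57, 2.57, 3.01, 3.01, 3.01].

INTERFACE

Orientations are given as a unit quaternion [w, x, y, z].
In Python, from workcell import readout, camera, camera_info, order, finder gives the robot as it stands. The module is installed in compiled form; this text tells all that it offers.
- The arm moves only by the tool arm_command, never from a script. Its argument "steps" is a list of rows, each an object of numbers: "x", "y", "z": the shift along the world's x, y, z in cm; "twist": the turn about the world's z in rad; "grip": the opening, from 0 (shut) to 1 (fully open). In form: [{"x": .., "y": .., "z": .., "twist": .., "grip": ..}, ...]. A call has 1 to 20 rows; each row shifts and turns the commanded pose from where the row before left it; what a row does not reach is not made up. A row lasts 1/8 s, in which the tool goes at most 62.5 mm and 10.7 degrees, less where a joint would pass 70% of its speed; a pose out of reach is approached as far as the arm can. A call is refused whole if a number of a shift passes 6.25 or a number of a turn 0.188, either way. A call with a gripper value outside its range is refused whole. The fingers move at their own pace and stop on an object; "newtons" is the grip in N (left out, the last holds). Time passes only in rows, so rows that do not move let the fingers close. It gives the time, the measured TCP pose, the force, the opening and the grip force at its end, in the units of the state.
- readout.sense(): the state, without advancing time (a new reading comes with each control period).
- camera(name): name is "side" or "top"; returns the picture (384x512x3 uint8, red, green, blue); there is no depth.
- camera_info(name): a dict with "mtx" (3x3 intrinsics, pixels), "pose" (4x4, takes a point from camera to world coordinates). Camera axes: x right, y down, z forward; pixel columns grow to the right and rows downward; lengths in m; the calibration is good to about 2 mm. A picture is of the moment at which its call begins. camera_info takes no time and is no camera call.
- order.hand_in(): hands the job in; it is judged then, once.
Trained networks look in the newest picture that a camera, given by its name, has taken for a name from the list of things; names that differ only in an ending like _2 or _b are one class to them, and where a whole thing is asked for, a point or a joint stands for the part that bears it (a point fixed in the world has none). Each returns a list of dicts, best first, with "confidence" (0 to 1); they miss things now and then, are a little off and sometimes report something else, mostly with a low value. They report only what shows in the picture. A call takes as long as a camera call.
- finder.masks_of(camera, label): "pixels" (384x512 bool, what is visible of it) and "extent" ([left, top, right, bottom] in pixels, round what is visible of it).
- finder.pinpoint(camera, label): "at" ([row, column] in pixels: a listed point, or the origin of a listed thing).
The state is a dict: "t": time; "joints": joint angles; "qvel": joint speeds; "effort": joint torques, N m; "tool_pos": TCP position; "tool_rot": TCP orientation; "wrist_force": force on the tool from outside, world axes, zero at the start; "ft_torque": the same for the moment, N m; "opening": opening from 0.0 (shut) to 1.0 (fully open); "gripper_force": force on a finger pad.
Only numpy, scipy, OpenCV 4.12 (cv2) and the standard library are available. Lean on these libraries where they do the work, as an engineer would, in place of code of your own. Each camera call takes 0.05 s, during which the arm holds its last target. There are 200 camera calls.

## Working session

There is one attempt and no reset: what is moved stays moved. The work goes in short steps, Python scripts to look and compute and a tool call to move; the robot and the scene stay as the last step left them, time stands still between calls to the robot, and variables do not carry over. Pictures are saved under pics/ and viewed, at most 13 in all, crops included, and the job is handed in when it is done.

Besides the shell and the picture viewer there is one more tool, called after "Request:" by a JSON object that holds its "api" and its "payload", one argument or row to a line. arm_command: Moves the arm, as the interface text tells. Its arguments: {"type":"object","properties":{"steps":{"type":"array","items":{"type":"object","properties":{"x":{"type":"number"},"y":{"type":"number"},"z":{"type":"number"},"twist":{"type":"number"},"grip":{"type":"number"}}}},"newtons":{"type":"number"}},"required":["steps"]}

```bash
mkdir -p pics; cat > h.py <<'E'
import numpy as np, cv2
from workcell import readout, camera, camera_info, order, finder
def ray(cam,rc):
    i=camera_info(cam); K=np.array(i["mtx"]); T=np.array(i["pose"])
    d=T[:3,:3]@np.linalg.inv(K)@np.array([rc[1],rc[0],1.]); return T[:3,3],d/np.linalg.norm(d)
def onz(cam,rc,z):
    o,d=ray(cam,rc); return o+d*(z-o[2])/d[2]
def proj(cam,p):
    i=camera_info(cam); K=np.array(i["mtx"]); T=np.linalg.inv(np.array(i["pose"]))
    q=K@(T[:3,:3]@np.array(p)+T[:3,3]); return q[[1,0]]/q[2]
def tri(a,b):
    A=np.zeros((3,3));v=np.zeros(3)
    for o,d in (a,b):
        P=np.eye(3)-np.outer(d,d);A+=P;v+=P@o
    return np.linalg.solve(A,v)
E
python3 - <<'E'
from h import *
np.set_printoptions(precision=4,suppress=True)
Z=dict(bottle=0,amber=0,beaker=0,changer=0,carousel=0,pawl=.03,load_pocket=.046,read_point=.046,hub=.057,near_post=.09)
ims={}
for c in("top","side"):
    im=camera(c); ims[c]=im; i=camera_info(c); print(c,np.array(i["pose"])[:3,3], np.array(i["pose"])[:3,2])
    for n,z in Z.items():
        for r in finder.pinpoint(c,n)[:2]: print(n,np.array(r["at"]),round(r["confidence"],2),onz(c,r["at"],z))
    cv2.imwrite(f"pics/{c}0.png",im[...,::-1])
print(readout.sense())
E
```

```text
top [ 0.2306 -0.0796  1.5071] [ 0.2077  0.0176 -0.978 ]
bottle [220.9 194.7] 0.48 [0.4434 0.1108 0.    ]
amber [215.4 129.3] 0.56 [0.4403 0.3121 0.    ]
beaker [235.3 292. ] 0.8 [ 0.429  -0.1889  0.    ]
beaker [195.3 383. ] 0.44 [ 0.5809 -0.459  -0.    ]
changer [205.6 357.4] 0.81 [ 0.5406 -0.3819  0.    ]
changer [223.1 352.6] 0.72 [ 0.4848 -0.3703  0.    ]
carousel [208.7 357.1] 0.75 [ 0.5309 -0.3815  0.    ]
pawl [170.  331.6] 0.52 [ 0.6374 -0.291   0.03  ]
load_pocket [218.4 382.6] 0.88 [ 0.5    -0.4493  0.046 ]
read_point [198.1 379.8] 0.92 [ 0.5607 -0.4382  0.046 ]
hub [200.4 362.2] 0.88 [ 0.546  -0.3838  0.057 ]
near_post [227.7 349.6] 0.86 [ 0.4555 -0.3451  0.09  ]
near_post [207.4 357.3] 0.2 [ 0.5168 -0.3638  0.09  ]
side [0.5145 0.8433 0.7418] [-0.0025 -0.8087 -0.5883]
bottle [251.1 282.7] 0.58 [0.437  0.1107 0.    ]
amber [308.8 285.5] 0.72 [0.4438 0.2976 0.    ]
beaker [190.9 281.6] 0.75 [ 0.4207 -0.1678  0.    ]
beaker [158.1 245.3] 0.7 [ 0.5436 -0.3816  0.    ]
carousel [158.  243.7] 0.91 [ 0.5497 -0.3825  0.    ]
load_pocket [136.5 254. ] 0.87 [ 0.5092 -0.467   0.046 ]
read_point [137.5 235.5] 0.84 [ 0.5813 -0.461   0.046 ]
hub [141.3 240.2] 0.91 [ 0.5617 -0.4097  0.057 ]
hub [134.1 239.4] 0.46 [ 0.5659 -0.4677  0.057 ]
near_post [141.3 265.9] 0.81 [ 0.4674 -0.3465  0.09  ]
{'t': 1.1, 'joints': array([-1.3537,  0.7065, -0.0276,  1.4846,  0.022 ,  0.9509, -0.0755]), 'qvel': array([-0.0008, -0.0007,  0.    ,  0.0014,  0.0002, -0.0018, -0.0026]), 'effort': array([ -0.0015, -88.2981,   1.2339, -23.6371,   0.0171,   0.0021,
         0.    ]), 'tool_pos': array([0.1471, 0.5558, 0.2392]), 'tool_rot': array([-0.    ,  0.129 ,  0.9916, -0.0001]), 'wrist_force': array([0.5692, 0.0482, 0.02  ]), 'ft_torque': array([-0.0107, -0.0037,  0.0233]), 'gripper_force': 0.0, 'opening': 0.9998679679515431}
```

```bash
python3 - <<'E'
import cv2,numpy as np
t=cv2.imread("pics/top0.png");s=cv2.imread("pics/side0.png")
a=cv2.resize(t[140:270,300:430],(780,780))[:590]
b=cv2.resize(t[150:270,300:420],None,fx=4.9,fy=4.9,interpolation=3)
cv2.imwrite("pics/top_c.png",b)
cv2.imwrite("pics/side_c.png",cv2.resize(s[80:340,170:350],None,fx=2.3,fy=2.3))
E
```

```text
(no output)
```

View pics/top_c.png

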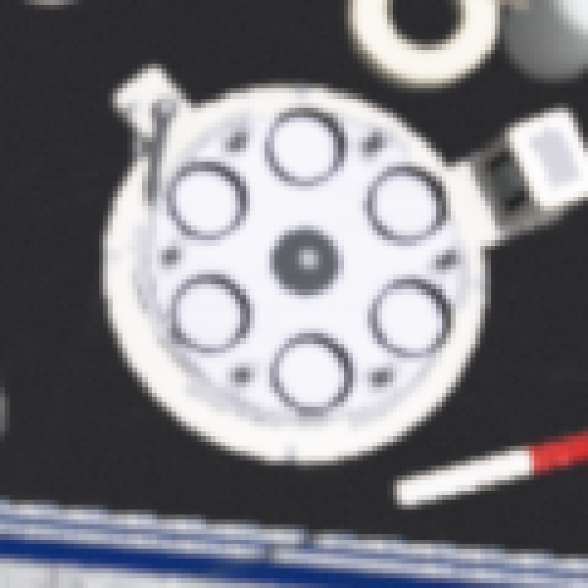

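View pics/side_c.png

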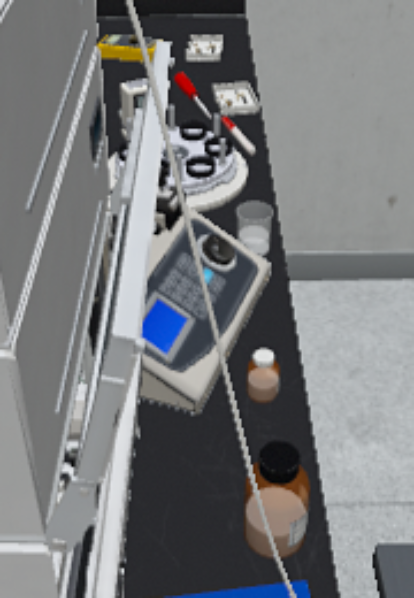

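View pics/top0.png

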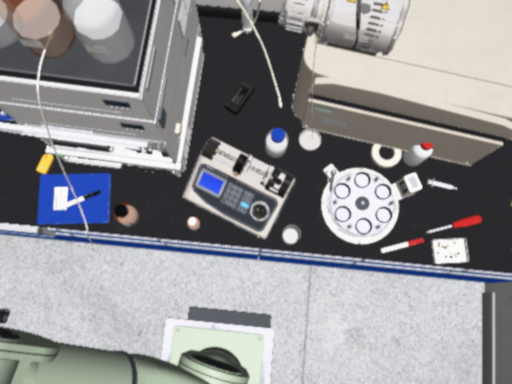

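```bash
cat > fit.py <<'E'
from h import *
from scipy.optimize import minimize
from scipy.ndimage import map_coordinates, gaussian_filter
def ring(c,r,z,n=48):
    a=np.linspace(0,2*np.pi,n,endpoint=False); return np.c_[c[0]+r*np.cos(a),c[1]+r*np.sin(a),np.full(n,z)]
def pj(cam,P):
    i=camera_info(cam); K=np.array(i["mtx"]); T=np.linalg.inv(np.array(i["pose"]))
    q=(P@T[:3,:3].T+T[:3,3])@K.T; return q[:,1]/q[:,2],q[:,0]/q[:,2]
def fit_car(im,cam,x0):
    g=gaussian_filter(im.astype(float).mean(2),.6)
    v=lambda P: map_coordinates(g,pj(cam,P),order=1).mean()
    def cost(p):
        s=0
        for k in range(6):
            b=p[2]+k*np.pi/3; c=p[:2]+.07*np.array([np.cos(b),np.sin(b)])
            s+=v(ring(c,.0228,.062))-v(ring(c,.030,.046))*.5-v(ring(c,.012,.046))*.5
            b+=np.pi/6; c=p[:2]+.083*np.array([np.cos(b),np.sin(b)])
            s+=.4*v(ring(c,.003,.09,8))
        s+=v(ring(p[:2],.018,.057))+v(ring(p[:2],.012,.057))-v(ring(p[:2],.03,.046))
        return s
    best=min((minimize(cost,np.array(x0)+[dx,dy,da],method="Nelder-Mead",options=dict(initial_simplex=np.array(x0)+[dx,dy,da]+np.array([[0,0,0],[.004,0,0],[0,.004,0],[0,0,.05]]))) for dx in(-.008,0,.008) for dy in(-.008,0,.008) for da in(-.1,.1)),key=lambda r:r.fun)
    return best.x,best.fun
E
python3 - <<'E'
from fit import *
np.set_printoptions(precision=4,suppress=True)
x,f=fit_car(cv2.imread("pics/top0.png"),"top",[.54,-.385,np.radians(-118.5)])
th=x[2];print(x[:2],np.degrees(th),f)
print("pocket",x[:2]+.07*np.array([np.cos(th),np.sin(th)]))
for k in(-1,1,):
  b=th+k*np.pi/6; print("post",k,x[:2]+.083*np.array([np.cos(b),np.sin(b)]))
b=th-np.pi/2; print("post-90",x[:2]+.083*np.array([np.cos(b),np.sin(b)]))
s=cv2.imread("pics/side0.png")
for p in [[*x[:2],.057]]: print(proj("side",p),proj("top",p))
print(cv2.imread("pics/top0.png").shape)
for n,z in(("bottle",.05),):
  for c in("top","side"):
    for r in finder.masks_of(c,n)[:2]:
      m=r["pixels"];rr,cc=np.nonzero(m);print(c,r["confidence"],r["extent"],rr.mean(),cc.mean())
E
```

```text
Traceback (most recent call last):
  File "fit.py", line 21, in fit_car
    best=min((minimize(cost,np.array(x0)+[dx,dy,da],method="Nelder-Mead",options=dict(initial_simplex=np.array(x0)+[dx,dy,da]+np.array([[0,0,0],[.004,0,0],[0,.004,0],[0,0,.05]]))) for dx in(-.008,0,.008) for dy in(-.008,0,.008) for da in(-.1,.1)),key=lambda r:r.fun)
  File "fit.py", line 21, in <genexpr>
    best=min((minimize(cost,np.array(x0)+[dx,dy,da],method="Nelder-Mead",options=dict(initial_simplex=np.array(x0)+[dx,dy,da]+np.array([[0,0,0],[.004,0,0],[0,.004,0],[0,0,.05]]))) for dx in(-.008,0,.008) for dy in(-.008,0,.008) for da in(-.1,.1)),key=lambda r:r.fun)
              ~~~~~~~~^^^^^^^^^^^^^^^^^^^^^^^^^^^^^^^^^^^^^^^^^^^^^^^^^^^^^^^^^^^^^^^^^^^^^^^^^^^^^^^^^^^^^^^^^^^^^^^^^^^^^^^^^^^^^^^^^^^^^^^^^^^^^^^^^^^^^^^^^^^^^^^^^^^^^^^^^^^^^
  File "fit.py", line 16, in cost
    s+=v(ring(c,.0228,.062))-v(ring(c,.030,.046))*.5-v(ring(c,.012,.046))*.5
                                                     ~^^^^^^^^^^^^^^^^^^^
  File "fit.py", line 11, in <lambda>
    v=lambda P: map_coordinates(g,pj(cam,P),order=1).mean()
                                  ~~^^^^^^^
  File "fit.py", line 7, in pj
    i=camera_info(cam); K=np.array(i["mtx"]); T=np.linalg.inv(np.array(i["pose"]))
ValueError: time passes only in moves, steps and waits
```

View pics/side0.png

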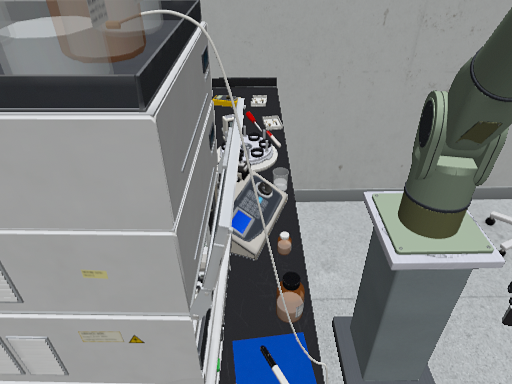

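```bash
python3 - <<'E'
s=open("h.py").read()
s=s.replace("from workcell import readout, camera, camera_info, order, finder","from workcell import readout, camera, camera_info as _ci, order, finder\nfrom functools import lru_cache\ncamera_info=lru_cache(None)(_ci)")
open("h.py","w").write(s)
E
cat > m1.py <<'E'
from fit import *
np.set_printoptions(precision=4,suppress=True)
x,f=fit_car(cv2.imread("pics/top0.png"),"top",[.54,-.385,np.radians(-118.5)])
th=x[2];print(x[:2],np.degrees(th),f)
print("pocket",x[:2]+.07*np.array([np.cos(th),np.sin(th)]))
for k in(-30,30,-90):
  b=th+np.radians(k); print("post",k,x[:2]+.083*np.array([np.cos(b),np.sin(b)]))
print(proj("side",[*x[:2],.057]),proj("top",[*x[:2],.057]))
for c in("top","side"):
    for r in finder.masks_of(c,"bottle")[:2]:
      m=r["pixels"];rr,cc=np.nonzero(m);print(c,r["confidence"],r["extent"],rr.mean(),cc.mean())
      print(onz(c,(rr.mean(),cc.mean()),.045 if c=="top" else .031))
E
python3 m1.py
```

```text
[ 0.5388 -0.3836] -115.3534333493723 81.40502008821049
pocket [ 0.5088 -0.4468]
post -30 [ 0.4705 -0.4307]
post 30 [ 0.5455 -0.4663]
post -90 [ 0.4638 -0.348 ]
[144.6209 246.2248] [202.7793 361.9948]
top 0.67 [188.5, 213.6, 202.4, 233.5] 222.24489795918367 193.22448979591837
[0.4326 0.1089 0.045 ]
side 0.86 [275.6, 230.2, 293.9, 256.8] 243.39928057553956 283.9496402877698
[0.4348 0.1128 0.031 ]
```

Request:
{"api": "arm_command", "payload": {
  "steps": [
    {"x":1.4,"y":-2.2,"z":0},
    {"x":2.87,"y":-4.45,"z":0,"twist":-0.06},
    {"x":2.87,"y":-4.45,"z":-1,"twist":-0.06},
    {"x":2.87,"y":-4.45,"z":-1,"twist":-0.063},
    {"x":2.87,"y":-4.45,"z":-1},
    {"x":2.87,"y":-4.45,"z":-1},
    {"x":2.87,"y":-4.45,"z":-1},
    {"x":2.87,"y":-4.45,"z":-1},
    {"x":2.87,"y":-4.45,"z":-2},
    {"x":2.87,"y":-4.45,"z":-2},
    {"x":1.47,"y":-2.25,"z":-2},
    {}
  ]
}}

```text
schema error: expected keys x, y, z, twist, grip
```

Request:
{"api": "arm_command", "payload": {
  "steps": [
    {"x":1.4,"y":-2.2,"z":0,"twist":0,"grip":1},
    {"x":2.87,"y":-4.45,"z":0,"twist":-0.06,"grip":1},
    {"x":2.87,"y":-4.45,"z":-1,"twist":-0.06,"grip":1},
    {"x":2.87,"y":-4.45,"z":-1,"twist":-0.063,"grip":1},
    {"x":2.87,"y":-4.45,"z":-1,"twist":0,"grip":1},
    {"x":2.87,"y":-4.45,"z":-1,"twist":0,"grip":1},
    {"x":2.87,"y":-4.45,"z":-1,"twist":0,"grip":1},
    {"x":2.87,"y":-4.45,"z":-1,"twist":0,"grip":1},
    {"x":2.87,"y":-4.45,"z":-2,"twist":0,"grip":1},
    {"x":2.87,"y":-4.45,"z":-2,"twist":0,"grip":1},
    {"x":1.47,"y":-2.25,"z":-2,"twist":0,"grip":1},
    {"x":0,"y":0,"z":0,"twist":0,"grip":1}
  ]
}}

```text
t: 2.7
tool_pos: [0.4345, 0.1091, 0.1183]
tool_rot: [-0.001, 0.221, 0.975, -0.001]
wrist_force: [-0.8, 0.2, 0.2]
opening: 1.002
gripper_force: 0.0
```

Request:
{"api": "arm_command", "payload": {
  "steps": [
    {"x":0,"y":0,"z":-3,"twist":0,"grip":1},
    {"x":0,"y":0,"z":-4,"twist":0,"grip":1},
    {"x":0,"y":0,"z":-1.9,"twist":0,"grip":1},
    {"x":0,"y":0,"z":0,"twist":0,"grip":0.3},
    {"x":0,"y":0,"z":0,"twist":0,"grip":0.3},
    {"x":0,"y":0,"z":0,"twist":0,"grip":0.3},
    {"x":0,"y":0,"z":0,"twist":0,"grip":0.3},
    {"x":0,"y":0,"z":0,"twist":0,"grip":0.3}
  ],
  "newtons": 25
}}

```text
t: 3.7
tool_pos: [0.4345, 0.1111, 0.0314]
tool_rot: [0.001, 0.219, 0.976, 0.0]
wrist_force: [-1.5, 0.0, 11.5]
opening: 0.425
gripper_force: 23.7
```

Request:
{"api": "arm_command", "payload": {
  "steps": [
    {"x":0,"y":0,"z":2,"twist":0,"grip":0.3},
    {"x":0,"y":0,"z":4,"twist":0,"grip":0.3},
    {"x":0,"y":0,"z":5,"twist":0,"grip":0.3},
    {"x":0.2,"y":-1.2,"z":5,"twist":0,"grip":0.3},
    {"x":0.5,"y":-3,"z":3,"twist":0,"grip":0.3},
    {"x":0.6,"y":-4.7,"z":0,"twist":0,"grip":0.3},
    {"x":0.6,"y":-4.7,"z":0,"twist":0,"grip":0.3},
    {"x":0.6,"y":-4.7,"z":0,"twist":0,"grip":0.3},
    {"x":0.6,"y":-4.7,"z":0,"twist":0,"grip":0.3},
    {"x":0.6,"y":-4.7,"z":0,"twist":0,"grip":0.3},
    {"x":0.7,"y":-4.7,"z":0,"twist":0,"grip":0.3},
    {"x":0.7,"y":-4.7,"z":0,"twist":0,"grip":0.3},
    {"x":0.7,"y":-4.7,"z":0,"twist":0,"grip":0.3},
    {"x":0.6,"y":-4.7,"z":0,"twist":0,"grip":0.3},
    {"x":0.6,"y":-4.7,"z":0,"twist":0,"grip":0.3},
    {"x":0.5,"y":-3.0,"z":-1,"twist":0,"grip":0.3},
    {"x":0,"y":-1.6,"z":-2,"twist":0,"grip":0.3},
    {"x":0,"y":0,"z":-1,"twist":0,"grip":0.3},
    {"x":0,"y":0,"z":0,"twist":0,"grip":0.3}
  ]
}}

```text
t: 6.08
tool_pos: [0.5092, -0.4462, 0.1805]
tool_rot: [-0.0, 0.219, 0.976, 0.0]
wrist_force: [-0.4, 0.2, -0.5]
opening: 0.426
gripper_force: 25.7
```

```bash
cat > m2.py <<'E'
from fit import *
import sys
np.set_printoptions(precision=4,suppress=True)
n=sys.argv[1]
s=readout.sense(); print(s["tool_pos"],s["tool_rot"],s["wrist_force"],s["opening"],s["t"])
ims=[]
for c in("top","side"):
    im=camera(c); cv2.imwrite(f"pics/{c}{n}.png",im[...,::-1])
    for r in finder.masks_of(c,"bottle")[:2]:
      m=r["pixels"];rr,cc=np.nonzero(m);print(c,r["confidence"],r["extent"],rr.mean(),cc.mean())
    print("tcp",proj(c,s["tool_pos"]))
    u,v=(215,383) if c=="top" else (140,250); h=32
    ims.append(cv2.resize(im[u-h:u+h,v-h:v+h,::-1],(400,400),interpolation=cv2.INTER_CUBIC))
cv2.imwrite(f"pics/c{n}.png",np.hstack(ims))
E
python3 m2.py 1
```

```text
[ 0.5092 -0.4462  0.1805] [-0.0002  0.2188  0.9758  0.0003] [-0.3669  0.172  -0.4949] 0.42558396644608026 6.075
top 0.35 [318.0, 161.5, 397.4, 238.4] 199.47953998395292 352.55469376838727
tcp [207.1814 394.5506]
side 0.66 [246.2, 96.3, 260.4, 119.5] 107.66019417475728 254.6504854368932
tcp [106.3369 253.6504]
```

View pics/c1.png

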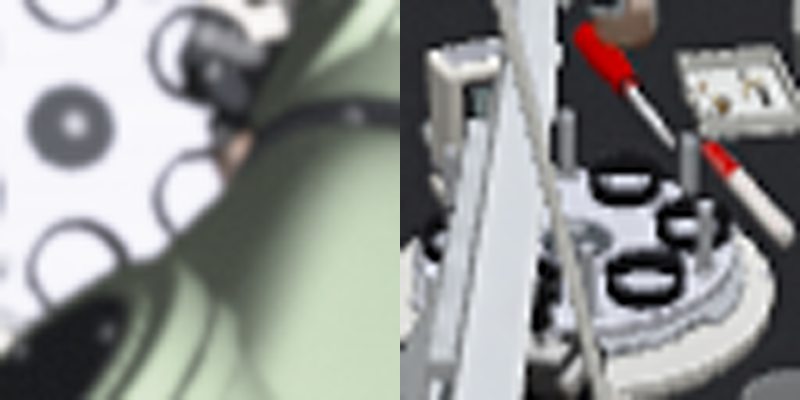

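Request:
{"api": "arm_command", "payload": {
  "steps": [
    {"x":0,"y":0,"z":-2,"twist":0,"grip":0.3},
    {"x":0,"y":0,"z":-3,"twist":0,"grip":0.3},
    {"x":0,"y":0,"z":-1.5,"twist":0,"grip":0.3},
    {"x":0,"y":0,"z":0,"twist":0,"grip":0.3}
  ]
}}

```text
t: 6.78
tool_pos: [0.5091, -0.4469, 0.1151]
tool_rot: [-0.0, 0.219, 0.976, 0.0]
wrist_force: [-0.2, 1.0, -1.1]
opening: 0.428
gripper_force: 25.7
```

```bash
sed -i 's/h=32/h=22/;s/(140,250)/(133,256)/' m2.py; python3 m2.py 2; cat > m3.py <<'E'
from fit import *
np.set_printoptions(precision=4,suppress=True)
im=cv2.imread("pics/side0.png"); g=gaussian_filter(im.astype(float).mean(2),.5)
v=lambda P: map_coordinates(g,pj("side",P),order=1).mean()
def cost(p):
    s=0
    for k in(0,-1):
        b=p[2]+k*np.pi/3; c=p[:2]+.07*np.array([np.cos(b),np.sin(b)])
        s+=2*v(ring(c,.0228,.0615))-v(ring(c,.015,.046)[24:])
        a=np.linspace(0.1*np.pi,.9*np.pi,20)
        s+=v(np.c_[c[0]+.025*np.cos(a),c[1]+.025*np.sin(a),np.full(20,.054)])-v(np.c_[c[0]+.028*np.cos(a),c[1]+.028*np.sin(a),np.full(20,.046)])
    return s
x0=np.array([.5388,-.3836,np.radians(-115.35)])
r=min((minimize(cost,x0+[dx,dy,0],method="Nelder-Mead",options=dict(initial_simplex=x0+[dx,dy,0]+np.array([[0,0,0],[.004,0,0],[0,.004,0],[0,0,.05]]))) for dx in(-.006,0,.006) for dy in(-.008,0,.008)),key=lambda r:r.fun)
x=r.x;print(x[:2],np.degrees(x[2]),r.fun,cost(x0))
print("pocket",x[:2]+.07*np.array([np.cos(x[2]),np.sin(x[2])]))
E
python3 m3.py
```

```text
[ 0.5091 -0.4469  0.1151] [-0.0004  0.219   0.9757  0.0001] [-0.1745  1.0287 -1.1161] 0.4281869947907764 6.775
tcp [211.3668 388.2521]
side 0.4 [249.8, 114.1, 261.1, 133.8] 124.86666666666666 254.7888888888889
tcp [122.6209 253.8856]
[ 0.5378 -0.3878] -113.22152525491971 -158.79093599258056 -78.65412713517013
pocket [ 0.5102 -0.4521]
```

View pics/c2.png

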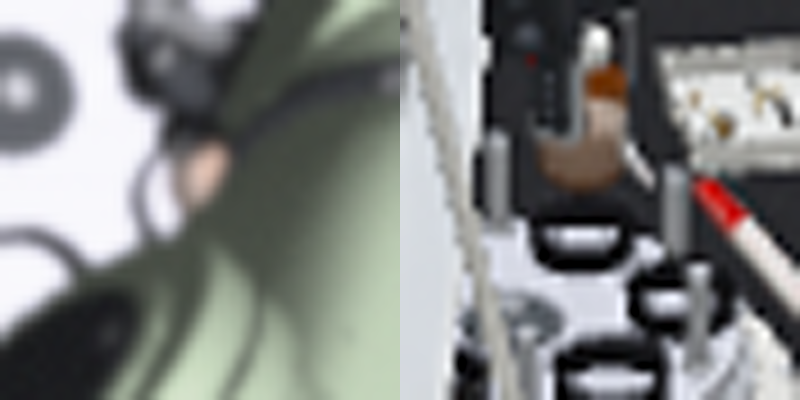

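```bash
cat > m4.py <<'E'
from fit import *
import sys
np.set_printoptions(precision=2,suppress=True)
n=sys.argv[1]; tcp=np.array(eval(sys.argv[2])); dz=.0314
im=cv2.imread(f"pics/side{n}.png").astype(int); 
r0,c0=122,244
d=(im[...,2]-im[...,0])[r0:r0+13,c0:c0+22]; print(d)
R,C=pj("side",ring(tcp-[0,0,dz],.019,tcp[2]-dz)); print("pred bottle bottom: cols",C.min(),C.max(),"low row",R.max(), "body cols")
R,C=pj("side",ring(tcp,.019,tcp[2]-dz+.045)); print("top shoulder",C.min(),C.max(),R.min(),R.max())
for nm,p in(("top",[.5088,-.4468]),("side",[.5102,-.4521])):
    R,C=pj("side",ring(p,.025,.062)); print(nm,"rim",C.min(),C.max(),R.min(),R.max())
print(im[130:146,244:266].sum(2)//3)
E
python3 m4.py 2 "[0.5091,-0.4469,0.1151]"
```

```text
[[ -3  -4  -4  -4  -5  -4  -7  -6  -6  -5  24  32  34  37  45   4  -6  -4
   -3  -1   3  10]
 [ -4  -3  -3  -5  -4  -5  -8  -7  -5  -7  16  32  30  30  22  -4  -4  -6
   -5   1   8   3]
 [ -4  -4  -4  -5  -4  -4  -8  -5  -5  -7  11  32  29  28  14  -6  -6  -5
   -5  -1   6   1]
 [-10  -7  -3  -4  -5  -7  -8  -7  -6  -7  18  34  32  27  13  -6  -5  -4
   -4  -4  -1   3]
 [ -9  -9  -5  -5  -2   8  14  10   2   8  33  35  35  31  12  -6  -4  -2
   -5  -5  -3   3]
 [ -6  -6  -5  -6  -1  21  31  27  24  31  38  34  36  31   8  -5  -5  -4
   -3  -4  -5   2]
 [ -5  -5  -3  -5  -2  24  32  34  34  35  35  34  35  32  11  -2  -6  -4
   -4  -4  -5   1]
 [ -4  -5  -3  -5  -5  22  32  34  34  34  36  34  34  32  19   0   1  -1
   -6 -10  -8  -6]
 [ -5  -4  -3  -4  -4   1  24  38  36  39  40  38  38  36   7  -4   1   0
   -5  -8 -10 -10]
 [ -5  -4  -4  -4  -5  -6   2  18  29  35  37  28  25   6  -6  -5  -3  -1
   -4  -6  -7  -5]
 [ -5  -5  -5  -4  -4  -5  -5  -4   1   9   8   3   1  -6  -6  -4  -5  -5
   -5  -5  -6  -6]
 [ -5  -5  -3  -5  -5  -4  -3  -4  -4  -4  -6  -5  -5  -4  -3  -5  -5  -4
   
[... 1248 characters left out ...]
6  86  81  15   8  71 202 228
  215 105 117  79]
 [223 220 220 221 170   0  11  14  10  13  12  13  12  11  40 134 171 187
  152  51  61  38]
 [223 220 219 220 213 162  61   7   7  10   9   9  20  77 132 156  87  88
   19  14  24  91]
 [224 221 219 220 220 215 211 209 170 172 173 177 213 213 184  88  12  16
   20  20  24  80]
 [182 206 204 206 223 223 224 223 214 214 214 215 224 222 159   5  13  14
   11  10  14  63]
 [160 163 161 148 157 174 209 223 219 217 218 219 219 222 213  30  47 143
  185 220 214 151]
 [174 170 172 142  88 107 146 193 221 216 216 218 218 222 227  13  42 133
  203 211 208 168]
 [176 127 134 113  91  92  92 132 203 218 217 218 219 222 225   0  17  66
  125 122 119 108]]
```

```bash
python3 - <<'E'
from h import *
for y in(-.4468,-.449,-.4521):
    print(y,[round(float(proj("side",[.5091,y+a,z])[0]),2) for a,z in((.025,.046),(-.0205,.046),(.0205,.062))])
E
```

```text
-0.4468 [142.12, 136.46, 137.81]
-0.449 [141.84, 136.19, 137.54]
-0.4521 [141.44, 135.82, 137.15]
```

Request:
{"api": "arm_command", "payload": {
  "steps": [
    {"x":-0.05,"y":-0.2,"z":0,"twist":0,"grip":0.3},
    {"x":0,"y":0,"z":-1.0,"twist":0,"grip":0.3},
    {"x":0,"y":0,"z":-1.0,"twist":0,"grip":0.3},
    {"x":0,"y":0,"z":-0.3,"twist":0,"grip":0.3},
    {"x":0,"y":0,"z":-0.3,"twist":0,"grip":0.3}
  ]
}}

```text
t: 7.6
tool_pos: [0.5087, -0.4491, 0.089]
tool_rot: [-0.0, 0.219, 0.976, -0.0]
wrist_force: [-0.1, 0.2, 0.3]
opening: 0.425
gripper_force: 25.7
```

Request:
{"api": "arm_command", "payload": {
  "steps": [
    {"x":0,"y":0,"z":-0.3,"twist":0,"grip":0.3},
    {"x":0,"y":0,"z":-0.3,"twist":0,"grip":0.3},
    {"x":0,"y":0,"z":-0.3,"twist":0,"grip":0.3},
    {"x":0,"y":0,"z":0,"twist":0,"grip":0.3}
  ]
}}

```text
t: 8.1
tool_pos: [0.5086, -0.4491, 0.0801]
tool_rot: [-0.0, 0.219, 0.976, 0.0]
wrist_force: [0.1, 0.4, -0.7]
opening: 0.423
gripper_force: 25.7
```

Request:
{"api": "arm_command", "payload": {
  "steps": [
    {"x":0,"y":0,"z":-0.15,"twist":0,"grip":0.3},
    {"x":0,"y":0,"z":-0.15,"twist":0,"grip":0.3},
    {"x":0,"y":0,"z":0,"twist":0,"grip":0.3}
  ]
}}

```text
t: 8.48
tool_pos: [0.5087, -0.4493, 0.0776]
tool_rot: [0.0, 0.219, 0.976, -0.0]
wrist_force: [-1.7, 1.5, 3.7]
opening: 0.424
gripper_force: 26.1
```

```bash
python3 m2.py 3
```

```text
[ 0.5087 -0.4493  0.0776] [ 0.0001  0.2192  0.9757 -0.0002] [-1.6713  1.4627  3.6724] 0.42435643504820564 8.475
tcp [213.7755 385.5499]
tcp [131.3196 254.0957]
```

View pics/c3.png

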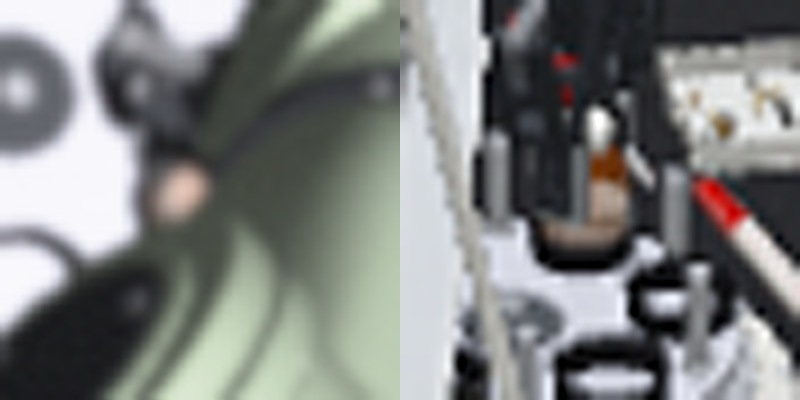

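Request:
{"api": "arm_command", "payload": {
  "steps": [
    {"x":0,"y":0,"z":0,"twist":0,"grip":0.55},
    {"x":0,"y":0,"z":0,"twist":0,"grip":0.7},
    {"x":0,"y":0,"z":0,"twist":0,"grip":0.7},
    {"x":0,"y":0,"z":1,"twist":0,"grip":0.7},
    {"x":0,"y":0,"z":3,"twist":0,"grip":0.7},
    {"x":0,"y":0,"z":4,"twist":0,"grip":0.7},
    {"x":0,"y":0,"z":1,"twist":0,"grip":0.7},
    {"x":-0.5,"y":1,"z":0,"twist":0,"grip":0.7},
    {"x":-1.7,"y":3.6,"z":0,"twist":0,"grip":0.5},
    {"x":-1.8,"y":3.9,"z":0,"twist":0,"grip":0.35},
    {"x":-0.67,"y":1.4,"z":0,"twist":0,"grip":0.35},
    {"x":0,"y":0,"z":0,"twist":0,"grip":0.35}
  ]
}}

```text
t: 10.18
tool_pos: [0.4619, -0.3497, 0.1677]
tool_rot: [-0.0, 0.219, 0.976, -0.0]
wrist_force: [0.3, -0.4, 0.2]
opening: 0.349
gripper_force: 0.0
```

```bash
sed -i 's/h=22/h=32/;s/(133,256)/(142,258)/' m2.py; python3 m2.py 4; python3 - <<'E'
from h import *
print(readout.sense()["joints"])
for p in([.462,-.350,.09],[.4735,-.4325,.09]): print(proj("side",p),proj("top",p))
for r in finder.pinpoint("side","near_post")[:2]: print(r, onz("side",r["at"],.09))
E
```

```text
[ 0.4619 -0.3497  0.1677] [-0.      0.2187  0.9758 -0.0001] [ 0.2713 -0.3837  0.1606] 0.34923195829713305 10.175
tcp [221.5656 357.0331]
side 0.65 [250.5, 122.1, 263.9, 137.8] 130.51470588235293 254.52941176470588
tcp [121.0052 267.5976]
[ 0.7112905   0.80955656 -0.2340852   1.55279825  0.23502703  0.80694084
  1.51242247]
[140.812396   267.35802885] [225.62122059 351.43896214]
[130.2720475  263.45498957] [224.51267463 380.33753978]
{'at': [140.5, 264.3], 'confidence': 0.82} [ 0.47288334 -0.35265117  0.09      ]
```

View pics/c4.png

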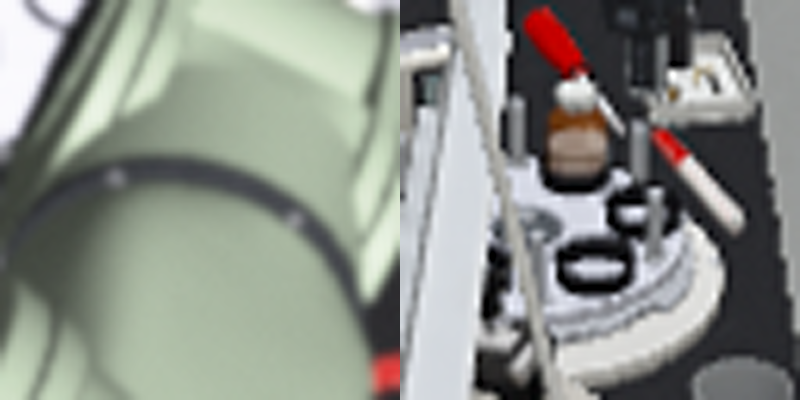

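Request:
{"api": "arm_command", "payload": {
  "steps": [
    {"x":0,"y":0,"z":0,"twist":-0.185,"grip":0.35},
    {"x":0,"y":0,"z":0,"twist":-0.185,"grip":0.35},
    {"x":0,"y":0,"z":0,"twist":-0.185,"grip":0.35},
    {"x":0,"y":0,"z":0,"twist":-0.185,"grip":0.35},
    {"x":0,"y":0,"z":0,"twist":-0.185,"grip":0.35},
    {"x":0,"y":0,"z":0,"twist":-0.185,"grip":0.35},
    {"x":0,"y":0,"z":0,"twist":-0.185,"grip":0.35},
    {"x":0,"y":0,"z":0,"twist":-0.185,"grip":0.35},
    {"x":0,"y":0,"z":0,"twist":-0.185,"grip":0.35},
    {"x":0,"y":0,"z":0,"twist":-0.185,"grip":0.35},
    {"x":0,"y":0,"z":0,"twist":-0.185,"grip":0.35},
    {"x":0,"y":0,"z":0,"twist":-0.185,"grip":0.35},
    {"x":0,"y":0,"z":0,"twist":-0.185,"grip":0.35},
    {"x":0,"y":0,"z":0,"twist":-0.185,"grip":0.35},
    {"x":0,"y":0,"z":0,"twist":-0.185,"grip":0.35},
    {"x":0,"y":0,"z":0,"twist":-0.185,"grip":0.35},
    {"x":0,"y":0,"z":0,"twist":-0.18,"grip":0.35},
    {"x":0,"y":0,"z":0,"twist":0,"grip":0.35}
  ]
}}

```text
t: 12.68
tool_pos: [0.4621, -0.3502, 0.1669]
tool_rot: [0.0, 0.976, -0.218, -0.0]
wrist_force: [0.7, -0.6, -0.2]
opening: 0.352
gripper_force: 0.0
```

Request:
{"api": "arm_command", "payload": {
  "steps": [
    {"x":0,"y":0,"z":-2,"twist":0,"grip":0.35},
    {"x":0,"y":0,"z":-3,"twist":0,"grip":0.35},
    {"x":0,"y":0,"z":-1.5,"twist":0,"grip":0.35},
    {"x":0,"y":0,"z":0,"twist":0,"grip":0.35}
  ]
}}

```text
t: 13.18
tool_pos: [0.4617, -0.3502, 0.1019]
tool_rot: [-0.0, 0.976, -0.217, -0.0]
wrist_force: [0.6, 0.7, 1.5]
opening: 0.35
gripper_force: 0.0
```

Request:
{"api": "arm_command", "payload": {
  "steps": [
    {"x":0,"y":0,"z":-0.6,"twist":0,"grip":0.35},
    {"x":0,"y":0,"z":-0.6,"twist":0,"grip":0.35},
    {"x":0,"y":0,"z":-0.7,"twist":0,"grip":0.35},
    {"x":0,"y":0,"z":-0.5,"twist":0,"grip":0.35},
    {"x":0,"y":0,"z":0,"twist":0,"grip":0.35}
  ]
}}

```text
t: 13.8
tool_pos: [0.4618, -0.3501, 0.0779]
tool_rot: [-0.0, 0.976, -0.218, -0.0]
wrist_force: [-0.3, 0.2, 0.6]
opening: 0.349
gripper_force: 0.0
```

```bash
sed -i 's/h=32/h=26/;s/(142,258)/(138,258)/' m2.py; python3 m2.py 5
```

```text
[ 0.4618 -0.3501  0.0779] [-0.0002  0.9759 -0.2183 -0.0002] [-0.2897  0.243   0.6074] 0.348934356705311 13.8
tcp [226.2707 350.6321]
side 0.69 [248.8, 123.8, 260.5, 139.2] 129.86021505376345 253.2258064516129
tcp [143.7622 267.3681]
```

View pics/c5.png

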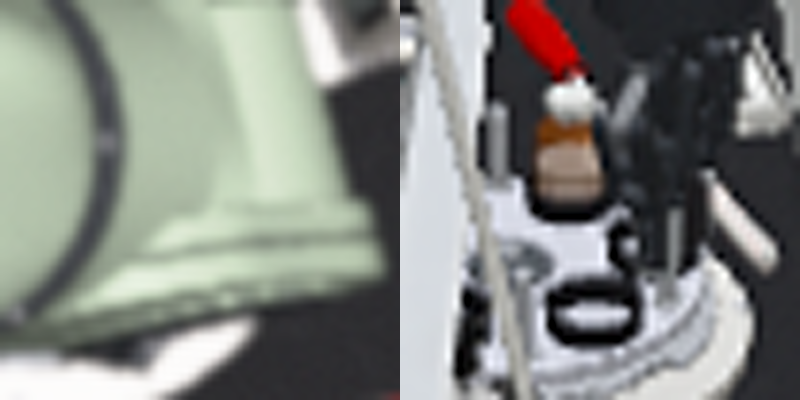

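```bash
python3 - <<'E'
import numpy as np
b=np.radians(np.r_[155,156,157,158,160,np.arange(163,218,3),218.])
p=np.c_[np.cos(b),np.sin(b)]*8.3
for d,q,e in zip(np.diff(p,axis=0),np.diff(b),b[1:]): print(round(np.degrees(e)),d.round(2),q.round(3))
E
```

```text
156 [-0.06 -0.13] 0.017
157 [-0.06 -0.13] 0.017
158 [-0.06 -0.13] 0.017
160 [-0.1  -0.27] 0.035
163 [-0.14 -0.41] 0.052
166 [-0.12 -0.42] 0.052
169 [-0.09 -0.42] 0.052
172 [-0.07 -0.43] 0.052
175 [-0.05 -0.43] 0.052
178 [-0.03 -0.43] 0.052
181 [-0.   -0.43] 0.052
184 [ 0.02 -0.43] 0.052
187 [ 0.04 -0.43] 0.052
190 [ 0.06 -0.43] 0.052
193 [ 0.09 -0.43] 0.052
196 [ 0.11 -0.42] 0.052
199 [ 0.13 -0.41] 0.052
202 [ 0.15 -0.41] 0.052
205 [ 0.17 -0.4 ] 0.052
208 [ 0.19 -0.39] 0.052
211 [ 0.21 -0.38] 0.052
214 [ 0.23 -0.37] 0.052
217 [ 0.25 -0.35] 0.052
218 [ 0.09 -0.11] 0.017
```

Request:
{"api": "arm_command", "payload": {
  "steps": [
    {"x":0,"y":0,"z":0.1,"twist":0,"grip":0.22},
    {"x":0,"y":0,"z":0,"twist":0,"grip":0.22},
    {"x":-0.06,"y":-0.13,"z":0,"twist":0.017,"grip":0.22},
    {"x":-0.06,"y":-0.13,"z":0,"twist":0.017,"grip":0.22},
    {"x":-0.06,"y":-0.13,"z":0,"twist":0.017,"grip":0.22},
    {"x":-0.1,"y":-0.27,"z":0,"twist":0.035,"grip":0.22},
    {"x":0,"y":0,"z":0,"twist":0,"grip":0.22}
  ]
}}

```text
t: 14.88
tool_pos: [0.4589, -0.3571, 0.0793]
tool_rot: [0.0, 0.984, -0.176, 0.0]
wrist_force: [-0.2, -0.3, -0.0]
opening: 0.217
gripper_force: 0.0
```

Request:
{"api": "arm_command", "payload": {
  "steps": [
    {"x":-0.14,"y":-0.41,"z":0,"twist":0.052,"grip":0.22},
    {"x":-0.12,"y":-0.42,"z":0,"twist":0.052,"grip":0.22},
    {"x":-0.09,"y":-0.42,"z":0,"twist":0.052,"grip":0.22},
    {"x":-0.07,"y":-0.43,"z":0,"twist":0.052,"grip":0.22}
  ]
}}

```text
t: 15.38
tool_pos: [0.455, -0.3732, 0.0792]
tool_rot: [-0.001, 0.997, -0.072, -0.0]
wrist_force: [0.4, 4.1, 2.5]
opening: 0.219
gripper_force: 2.1
```

Request:
{"api": "arm_command", "payload": {
  "steps": [
    {"x":-0.05,"y":-0.43,"z":0,"twist":0.052,"grip":0.22},
    {"x":-0.03,"y":-0.43,"z":0,"twist":0.052,"grip":0.22},
    {"x":0,"y":-0.43,"z":0,"twist":0.052,"grip":0.22},
    {"x":0.02,"y":-0.43,"z":0,"twist":0.052,"grip":0.22},
    {"x":0.04,"y":-0.43,"z":0,"twist":0.052,"grip":0.22}
  ]
}}

```text
t: 16.0
tool_pos: [0.4544, -0.3947, 0.0792]
tool_rot: [-0.001, 0.998, 0.058, -0.0]
wrist_force: [-2.1, 4.7, 2.1]
opening: 0.218
gripper_force: 2.4
```

Request:
{"api": "arm_command", "payload": {
  "steps": [
    {"x":0.06,"y":-0.43,"z":0,"twist":0.052,"grip":0.22},
    {"x":0.09,"y":-0.43,"z":0,"twist":0.052,"grip":0.22},
    {"x":0.11,"y":-0.42,"z":0,"twist":0.052,"grip":0.22},
    {"x":0.13,"y":-0.41,"z":0,"twist":0.052,"grip":0.22}
  ]
}}

```text
t: 16.5
tool_pos: [0.458, -0.4117, 0.0791]
tool_rot: [-0.001, 0.987, 0.161, -0.001]
wrist_force: [-3.7, 4.6, 2.8]
opening: 0.22
gripper_force: 2.6
```

Request:
{"api": "arm_command", "payload": {
  "steps": [
    {"x":0.15,"y":-0.41,"z":0,"twist":0.052,"grip":0.22},
    {"x":0.17,"y":-0.4,"z":0,"twist":0.052,"grip":0.22},
    {"x":0.19,"y":-0.39,"z":0,"twist":0.052,"grip":0.22}
  ]
}}

```text
t: 16.88
tool_pos: [0.4629, -0.4234, 0.079]
tool_rot: [-0.001, 0.971, 0.237, -0.001]
wrist_force: [-4.7, 5.2, 4.1]
opening: 0.222
gripper_force: 3.3
```

Request:
{"api": "arm_command", "payload": {
  "steps": [
    {"x":0.14,"y":-0.25,"z":0,"twist":0.035,"grip":0.22},
    {"x":0.15,"y":-0.25,"z":0,"twist":0.035,"grip":0.22}
  ]
}}

```text
t: 17.12
tool_pos: [0.4664, -0.4292, 0.0791]
tool_rot: [-0.0, 0.963, 0.271, -0.0]
wrist_force: [-3.7, 2.8, -0.3]
opening: 0.219
gripper_force: 2.9
```

Request:
{"api": "arm_command", "payload": {
  "steps": [
    {"x":0.15,"y":-0.24,"z":0,"twist":0.035,"grip":0.22},
    {"x":0.16,"y":-0.24,"z":0,"twist":0.035,"grip":0.22}
  ]
}}

```text
t: 17.38
tool_pos: [0.4695, -0.4339, 0.0792]
tool_rot: [-0.0, 0.952, 0.305, -0.0]
wrist_force: [-3.9, 1.7, -0.1]
opening: 0.22
gripper_force: 1.9
```

Request:
{"api": "arm_command", "payload": {
  "steps": [
    {"x":0.16,"y":-0.23,"z":0,"twist":0.035,"grip":0.22},
    {"x":0.09,"y":-0.12,"z":0,"twist":0.017,"grip":0.22},
    {"x":0,"y":0,"z":0,"twist":0,"grip":0.22}
  ]
}}

```text
t: 17.75
tool_pos: [0.4725, -0.4374, 0.0793]
tool_rot: [0.0, 0.944, 0.329, 0.0]
wrist_force: [-1.1, 0.6, -0.3]
opening: 0.223
gripper_force: 0.7
```

```bash
sed -i 's/h=26/h=28/;s/(138,258)/(138,254)/' m2.py; python3 m2.py 6
```

```text
[ 0.4725 -0.4374  0.0793] [0.0002 0.9444 0.3287 0.0002] [-1.1311  0.5979 -0.2529] 0.22317511226514808 17.75
top 0.75 [114.2, 203.1, 138.0, 226.7] 213.81466395112017 126.33808553971487
tcp [225.5632 381.0813]
tcp [132.2091 263.6745]
```

View pics/c6.png

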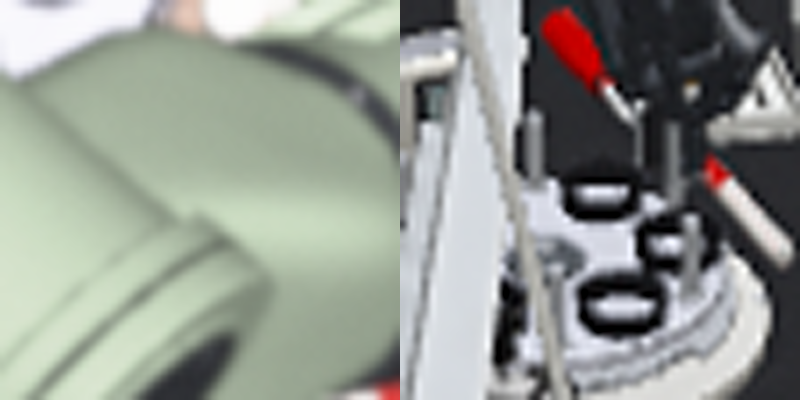

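Request:
{"api": "arm_command", "payload": {
  "steps": [
    {"x":-0.17,"y":0.23,"z":0,"twist":-0.035,"grip":0.22},
    {"x":-0.17,"y":0.23,"z":0,"twist":-0.035,"grip":0.22},
    {"x":-0.16,"y":0.24,"z":0,"twist":-0.035,"grip":0.22},
    {"x":-0.15,"y":0.24,"z":0,"twist":-0.035,"grip":0.22}
  ]
}}

```text
t: 18.45
tool_pos: [0.466, -0.428, 0.0794]
tool_rot: [0.0, 0.965, 0.261, 0.0]
wrist_force: [2.4, -2.9, -2.0]
opening: 0.219
gripper_force: 1.8
```

Request:
{"api": "arm_command", "payload": {
  "steps": [
    {"x":-0.07,"y":0.12,"z":0,"twist":-0.017,"grip":0.22},
    {"x":-0.07,"y":0.13,"z":0,"twist":-0.017,"grip":0.22}
  ]
}}

```text
t: 18.7
tool_pos: [0.4646, -0.4254, 0.0794]
tool_rot: [0.0, 0.97, 0.245, 0.0]
wrist_force: [3.9, -1.8, -0.7]
opening: 0.218
gripper_force: 1.7
```

Request:
{"api": "arm_command", "payload": {
  "steps": [
    {"x":-0.03,"y":0.06,"z":0,"twist":-0.009,"grip":0.22},
    {"x":-0.03,"y":0.06,"z":0,"twist":-0.009,"grip":0.22},
    {"x":-0.03,"y":0.06,"z":0,"twist":-0.009,"grip":0.22}
  ]
}}

```text
t: 19.08
tool_pos: [0.4635, -0.4235, 0.0793]
tool_rot: [-0.0, 0.973, 0.232, 0.0]
wrist_force: [3.5, -2.5, 0.2]
opening: 0.222
gripper_force: 1.4
```

Request:
{"api": "arm_command", "payload": {
  "steps": [
    {"x":-0.03,"y":0.06,"z":0,"twist":-0.009,"grip":0.22},
    {"x":-0.03,"y":0.06,"z":0,"twist":-0.009,"grip":0.22}
  ]
}}

```text
t: 19.32
tool_pos: [0.4629, -0.4224, 0.0793]
tool_rot: [-0.0, 0.975, 0.223, 0.0]
wrist_force: [2.4, -1.9, -0.0]
opening: 0.218
gripper_force: 1.5
```

Request:
{"api": "arm_command", "payload": {
  "steps": [
    {"x":-0.02,"y":0.04,"z":0,"twist":-0.005,"grip":0.22},
    {"x":-0.02,"y":0.04,"z":0,"twist":-0.005,"grip":0.22}
  ]
}}

```text
t: 19.58
tool_pos: [0.4625, -0.4215, 0.0793]
tool_rot: [-0.0, 0.976, 0.218, 0.0]
wrist_force: [3.8, -1.2, 0.5]
opening: 0.222
gripper_force: 1.5
```

Request:
{"api": "arm_command", "payload": {
  "steps": [
    {"x":-0.02,"y":0.04,"z":0,"twist":-0.005,"grip":0.22},
    {"x":-0.02,"y":0.04,"z":0,"twist":-0.005,"grip":0.22}
  ]
}}

```text
t: 19.82
tool_pos: [0.462, -0.4208, 0.0793]
tool_rot: [-0.0, 0.977, 0.214, -0.0]
wrist_force: [3.5, -2.0, 1.2]
opening: 0.222
gripper_force: 1.5
```

Request:
{"api": "arm_command", "payload": {
  "steps": [
    {"x":-0.02,"y":0.04,"z":0,"twist":-0.005,"grip":0.22},
    {"x":-0.02,"y":0.04,"z":0,"twist":-0.005,"grip":0.22}
  ]
}}

```text
t: 20.08
tool_pos: [0.4618, -0.4202, 0.0793]
tool_rot: [0.0, 0.978, 0.209, 0.0]
wrist_force: [5.3, -4.2, -1.0]
opening: 0.216
gripper_force: 2.8
```

Request:
{"api": "arm_command", "payload": {
  "steps": [
    {"x":-0.01,"y":0.02,"z":0,"twist":-0.002,"grip":0.22},
    {"x":0,"y":0,"z":0,"twist":0,"grip":0.22}
  ]
}}

```text
t: 20.32
tool_pos: [0.4618, -0.4201, 0.0793]
tool_rot: [0.0, 0.978, 0.208, 0.0]
wrist_force: [5.0, -3.3, -0.7]
opening: 0.215
gripper_force: 2.9
```

Request:
{"api": "arm_command", "payload": {
  "steps": [
    {"x":-0.02,"y":0.04,"z":0,"twist":-0.002,"grip":0.22},
    {"x":0,"y":0,"z":0,"twist":0,"grip":0.22}
  ]
}}

```text
t: 20.58
tool_pos: [0.4617, -0.4199, 0.0794]
tool_rot: [0.001, 0.978, 0.207, 0.0]
wrist_force: [7.1, -5.5, -1.2]
opening: 0.217
gripper_force: 3.9
```

Request:
{"api": "arm_command", "payload": {
  "steps": [
    {"x":-0.01,"y":0.05,"z":0,"twist":-0.002,"grip":0.22},
    {"x":0,"y":0,"z":0,"twist":0,"grip":0.22}
  ]
}}

```text
t: 20.82
tool_pos: [0.4617, -0.4197, 0.0794]
tool_rot: [0.001, 0.979, 0.206, 0.0]
wrist_force: [7.5, -8.0, -3.3]
opening: 0.225
gripper_force: 5.0
```

Request:
{"api": "arm_command", "payload": {
  "steps": [
    {"x":0,"y":0.05,"z":0,"twist":0,"grip":0.22},
    {"x":0,"y":0,"z":0,"twist":0,"grip":0.22}
  ]
}}

```text
t: 21.08
tool_pos: [0.4616, -0.4196, 0.0794]
tool_rot: [0.001, 0.979, 0.206, 0.0]
wrist_force: [8.2, -10.4, -4.7]
opening: 0.221
gripper_force: 6.1
```

Request:
{"api": "arm_command", "payload": {
  "steps": [
    {"x":0,"y":0,"z":0,"twist":0,"grip":0.22},
    {"x":0,"y":0,"z":0,"twist":0,"grip":0.22},
    {"x":0,"y":0,"z":0,"twist":0,"grip":0.22}
  ]
}}

```text
t: 21.45
tool_pos: [0.4616, -0.4196, 0.0794]
tool_rot: [0.001, 0.979, 0.206, 0.0]
wrist_force: [7.2, -9.6, -6.0]
opening: 0.219
gripper_force: 6.1
```

Request:
{"api": "arm_command", "payload": {
  "steps": [
    {"x":0,"y":0,"z":0,"twist":0,"grip":0.22},
    {"x":0,"y":0,"z":0,"twist":0,"grip":0.22},
    {"x":0,"y":0,"z":0,"twist":0,"grip":0.22}
  ]
}}

```text
t: 21.82
tool_pos: [0.4616, -0.4196, 0.0794]
tool_rot: [0.001, 0.979, 0.206, 0.0]
wrist_force: [8.0, -9.9, -4.2]
opening: 0.22
gripper_force: 6.1
```

Request:
{"api": "arm_command", "payload": {
  "steps": [
    {"x":-0.01,"y":0.02,"z":0,"twist":0,"grip":0.22},
    {"x":0,"y":0,"z":0,"twist":0,"grip":0.22},
    {"x":0,"y":0,"z":0,"twist":0,"grip":0.22},
    {"x":0,"y":0,"z":0,"twist":0,"grip":0.22},
    {"x":0,"y":0,"z":0,"twist":0,"grip":0.22},
    {"x":0,"y":0,"z":0,"twist":0,"grip":0.22},
    {"x":0,"y":0,"z":0,"twist":0,"grip":0.22}
  ]
}}

```text
t: 22.7
tool_pos: [0.4616, -0.4195, 0.0794]
tool_rot: [0.002, 0.979, 0.206, 0.0]
wrist_force: [8.4, -11.0, -4.5]
opening: 0.217
gripper_force: 6.7
```

Request:
{"api": "arm_command", "payload": {
  "steps": [
    {"x":0.04,"y":-0.09,"z":0,"twist":0,"grip":0.22},
    {"x":0.06,"y":-0.13,"z":0,"twist":0,"grip":0.22},
    {"x":0.08,"y":-0.17,"z":0,"twist":0,"grip":0.22},
    {"x":0.06,"y":-0.13,"z":0,"twist":0,"grip":0.22},
    {"x":0,"y":0,"z":0,"twist":0,"grip":0.22}
  ]
}}

```text
t: 23.32
tool_pos: [0.4634, -0.4234, 0.0792]
tool_rot: [-0.0, 0.979, 0.206, -0.0]
wrist_force: [0.8, 0.1, -0.1]
opening: 0.224
gripper_force: 0.0
```

Request:
{"api": "arm_command", "payload": {
  "steps": [
    {"x":0,"y":0,"z":1,"twist":0,"grip":0.22},
    {"x":0,"y":0,"z":2.5,"twist":0,"grip":0.22},
    {"x":0,"y":0,"z":4,"twist":0,"grip":0.22},
    {"x":0,"y":0,"z":5,"twist":0,"grip":0.22},
    {"x":0,"y":2,"z":4,"twist":0,"grip":0.22},
    {"x":-0.3,"y":4,"z":0,"twist":0,"grip":0.22},
    {"x":-0.3,"y":5,"z":0,"twist":0,"grip":0.22},
    {"x":-0.3,"y":5,"z":0,"twist":0,"grip":0.22},
    {"x":-0.3,"y":5,"z":0,"twist":0,"grip":0.22},
    {"x":0,"y":5,"z":0,"twist":0,"grip":0.22},
    {"x":0,"y":5,"z":0,"twist":0,"grip":0.22},
    {"x":0,"y":3,"z":0,"twist":0,"grip":0.22},
    {"x":0,"y":0,"z":0,"twist":0,"grip":0.22}
  ]
}}

```text
t: 24.95
tool_pos: [0.4517, -0.0814, 0.2448]
tool_rot: [-0.0, 0.978, 0.208, 0.0]
wrist_force: [-0.1, -0.6, 0.6]
opening: 0.224
gripper_force: 0.0
```

```bash
sed -i 's/h=28/h=34/;s/(215,383)/(205,368)/' m2.py; python3 m2.py 7
```

```text
[ 0.4517 -0.0814  0.2448] [-0.0004  0.9782  0.2075  0.0004] [-0.0939 -0.6473  0.6413] 0.22397108221509665 24.95
top 0.5 [378.1, 183.8, 391.7, 205.1] 193.13989637305698 385.47668393782385
tcp [210.6913 258.9853]
tcp [138.1015 275.3981]
```

View pics/c7.png

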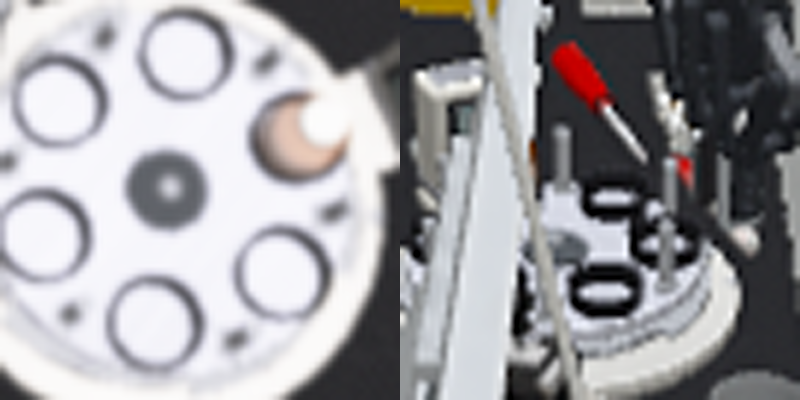

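```bash
python3 - <<'E'
from fit import *
for n,a in((0,-115),(7,-63)):
    x,f=fit_car(cv2.imread(f"pics/top{n}.png"),"top",[.5388,-.3836,np.radians(a)]); print(x[:2],np.degrees(x[2]),f)
from workcell import order
print(order.hand_in())
E
```

```text
[ 0.5387865  -0.38355022] -115.35370784315042 81.40500172240846
[ 0.53898319 -0.38367614] -63.432761662274444 132.79744991193886
the job is handed in; nothing more can be done
None
```

The small brown bottle now stands upright in its collar in front of the reader. The pawl dropped in behind the next tooth, and the carousel was pressed back against it at about 13 N for over half a second, with no reading above 18 N. The picture fit shows the carousel turned about 52° from its start, the arm never went near the amber bottle or beaker, and the job is handed in at about 25 s.

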